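# Shut the gate of the specimen rack

### The arm

A 6-joint arm with a two-finger parallel gripper is mounted at the origin on a cart in front of the work surface, level with it; the furniture and walls round the work are solid. World frame = base frame: x ahead of the robot, y to its left, z up, the work surface at z = 0. Lengths are in m, angles in rad, forces in N, time in s.
With the tool pointing down it reaches from about 0.35 to 0.775 m from the base axis. Payload 5.5 kg.
Tool frame: the origin (TCP) lies at the very end of the fingers, on their centre line; the grasp point (between the pads) lies 19 mm behind it; z points along the fingers, y is the line along which they close (so a half turn about z gives the same grasp; the last joint's range is limited). The gripper opens to 85 mm and grips with 20 to 120 N. Pads are 22 mm wide; open, the fingers measure 114 mm over their backs; the gripper's body (76 mm by 85 mm) begins 54 mm behind the grasp point. The pads swing forward as they close: fully open they stand 13 mm farther back than shut.
Start: joints at [1.063, 0.313, 0.046, 1.304, 0, 1.431], TCP at [0.207, 0.537, 0.21] pointing down, gripper open.
Joint ranges: [-2.76, 2.76], [-0.86, 1.69], [-1.03, 1.26], [-2.2, 2.34], [-1.47, 1.5], [-3.14, 3.14]. Speed limits (rad/s): [2.57, 2.57, 3.14, 3.14, 3.14, 3.14].

### API

Orientations are given as a unit quaternion [w, x, y, z].
In Python, from workcell import get_state, read_camera, calibration, hand_in gives the robot as it stands.
- The arm moves only by the tool drive_tool, never from a script. Its argument "deltas" is a list that holds one entry, the list of rows, each a list of 7 numbers: the closure in counts, from 0 (fully open) to 255 (shut), then the shift along the tool's x, y, z in m, then the turn, a rotation vector about the tool's x, y, z in degrees. A call has 1 to 12 rows; each row is the pose to reach, as a shift and turn from the pose commanded when the call began, along the tool's axes at that moment; what a row does not reach only later rows make up. A row lasts 1/8 s, in which the tool goes at most 62.5 mm and 10.7 degrees, less where a joint would pass 70% of its speed; a pose out of reach is approached as far as the arm can. A call with a gripper value outside its range is refused whole. The fingers move at their own pace and stop on an object; "newtons" is the grip in N (left out, the last holds). Time passes only in rows, so rows that repeat a pose let the fingers close. It gives the time, the measured TCP pose, the force, the opening and the grip force at its end, in the units of the state.
- get_state(): the state, without advancing time (a new reading comes with each control period).
- read_camera(name): name is "side" or "top" or "wrist"; returns (picture, depth): 384x512x3 uint8, red, green, blue; 384x512 float32, m along the optical axis (not along the pixel's ray), 0 where there is no reading.
- calibration(name): a dict with "mtx" (3x3 intrinsics, pixels), "world_from_camera" (4x4, takes a point from camera to world coordinates). Camera axes: x right, y up, looking along -z (the intrinsics and any distortion apply to the point x, -y, -z); pixel columns grow to the right and rows downward; lengths in m; the calibration is good to about 2 mm. A picture is of the moment at which its call begins: read the wrist's pose just before it. calibration takes no time and is no camera call; for the wrist camera it gives the pose at the moment of the call.
- hand_in(): hands the job in; it is judged then, once.
The state is a dict: "clock": time; "joint_pos": joint angles; "qvel": joint speeds; "tau": joint torques, N m; "tcp_pos": TCP position; "orientation": TCP orientation; "wrist_force": force on the tool from outside, world axes, zero at the start; "ft_torque": the same for the moment, N m; "finger_gap": finger opening in m; "grip_force": force on a finger pad.
Only numpy, scipy, OpenCV 4.12 (cv2) and the standard library are available. Lean on these libraries where they do the work, as an engineer would, in place of code of your own. Each camera call takes 0.05 s, during which the arm holds its last target. There are 200 camera calls.

### The job

The rack of mounted specimens is about to be carried to the polisher. Close up the row so that all four mounts stand upright inside the lane, and push the gate fully shut across its mouth until the spring catch snaps in behind it. Leave the other things on the bench where they are.

Things in the scene. Friction and masses are not known exactly. Their poses are not given: they have to be found in the camera images.
- rack: aluminium carrying rack, fixed to the bench; one lane between black walls. Origin on the bench below the lane's mouth, in the gate's plane; +x along the lane to the back stop, z up. In mm: floor z 14; lane x 3 to 127, y -17 to 17, walls to z 26; sill in front x -34 to 0, y -35 to 99, z 14; stop post y -35 to -25, x -10 to 10, to z 36; carrying handles at the sides to y +-49, z 25
- lane_back (a point): centre of the face of the black stop at the lane's far end, on the lane's floor (rack x 127 mm, z 14 mm). Closed up against it, the four mounts fill 120 of the 125 mm behind the gate
- gate (a joint): steel gate: plate 44 wide, 4 thick (rack x -2 to 2), z 14 to 40 mm, sliding in rack -y across the mouth. 0 = fully open (centre at rack y 56 mm), grows as it shuts, 0.058 m = hard stop, safe to push against. Drags with about 5 N and stays where left; from 0.034 m on the catch adds up to about 4 N, then snaps in behind the gate's lug past about 0.055 m; then the gate cannot slide back
- gate_grip (a point): centre of the red ribbed grip on top of the gate: block 24 mm along rack x, 14 mm along rack y, 28 mm high (42 to 70 mm above the bench). Push its +y side (rack frame) to shut the gate
- catch (a joint): brass spring catch: lever on a pivot on the sill in front of the gate (rack x -12, y 89 mm), nose at rack y 24 to 40 mm, top 29 mm above the bench. Angle in rad: 0 = at rest, nose in; about 0.07 while the gate's lug pushes it aside; springs back to 0 by itself, behind the lug once the gate is shut
- mount_a: mounted specimen: upright green plastic cylinder, 30 mm across, 22 mm high, about 40 g, polished face on top. Origin at the centre of its underside. One of four loose in a row in the lane, in any order, with gaps; the outermost stands across the gate's path, 13 to 23 mm of it in front of the gate's plane
- mount_b: mounted specimen: upright black plastic cylinder, 30 mm across, 19 mm high, about 40 g, polished face on top. Origin at the centre of its underside. One of four loose in a row in the lane, in any order, with gaps; the outermost stands across the gate's path, 13 to 23 mm of it in front of the gate's plane
- mount_c: mounted specimen: upright black plastic cylinder, 30 mm across, 16 mm high, about 40 g, polished face on top. Origin at the centre of its underside. One of four loose in a row in the lane, in any order, with gaps; the outermost stands across the gate's path, 13 to 23 mm of it in front of the gate's plane
- mount_d: mounted specimen: upright green plastic cylinder, 30 mm across, 22 mm high, about 40 g, polished face on top. Origin at the centre of its underside. One of four loose in a row in the lane, in any order, with gaps; the outermost stands across the gate's path, 13 to 23 mm of it in front of the gate's plane
- petri_dish: small white open dish with offcuts in it, 59 mm across, 15 mm high, on the bench to the right of the rack; origin at the centre of its underside. Leave it alone
- marker: white marker pen with blue cap, 132 mm long, 18 mm thick, lying on the bench to the left of the rack, beside the red log book; origin at the centre of its underside. Leave it alone
- scriber: thin steel scriber, 128 mm long, 9 mm thick, lying behind the rack; origin at the centre of its underside. Leave it alone
Mind the look-alikes: they are no part of the job. Leave any blue or orange look-alike of the mount_d alone.

How it is judged:
At the end, for the whole second after the job is handed in: Gate shut (at least 53.8 of its 58 mm), catch sprung back in behind its lug (within 0.02 rad of rest); all four mounts at rest on the lane's floor, upright within 0.1 rad, centres 15.5 to 114 mm behind the gate's plane and within 6 mm of the lane's middle (value of joint gate above 0.0538 m and value of joint catch below 0.02 rad and x of mount_a in the frame of rack between 0.0155 and 0.114 m and y of mount_a in the frame of rack between -0.006 and 0.006 m and z of each of mount_a, mount_b, mount_c, mount_d in the frame of rack below 0.018 m and angle between each of mount_a, mount_b, mount_c, mount_d's own z axis and vertical below 0.1 rad and linear speed of each of mount_a, mount_b, mount_c, mount_d below 0.02 m/s and x of mount_b in the frame of rack between 0.0155 and 0.114 m and y of mount_b in the frame of rack between -0.006 and 0.006 m and x of mount_c in the frame of rack between 0.0155 and 0.114 m and y of mount_c in the frame of rack between -0.006 and 0.006 m and x of mount_d in the frame of rack between 0.0155 and 0.114 m and y of mount_d in the frame of rack between -0.006 and 0.006 m); the robot touches nothing.
It fails at once if a mount is tipped over or lifted out of the rack (angle between any of mount_a, mount_b, mount_c, mount_d's own z axis and vertical above 0.6 rad or height (world z) of any of mount_a, mount_b, mount_c, mount_d above 0.05 m or height (world z) of any of mount_a, mount_b, mount_c, mount_d below 0.006 m).
It fails at once if the petri dish, marker or scriber is shoved aside by more than 20 mm (distance of any of petri_dish, marker, scriber from where it was at the start of the episode above 0.02 m).
It also fails if it takes over 32 s, if anything falls off the work surface, if the arm or the gripper's body presses on something with over 40 N, if the wrist force passes 120 N, or if a joint passes its speed limit or range.

## Working session

There is one attempt and no reset: what is moved stays moved. The work goes in short steps, Python scripts to look and compute and a tool call to move; the robot and the scene stay as the last step left them, time stands still between calls to the robot, and variables do not carry over. Pictures are saved under pics/ and viewed, at most 10 in all, crops included, and the job is handed in when it is done.

Besides the shell and the picture viewer there is one more tool, called after "Emit:" by a JSON object that holds its "op" and its "data", one argument or row to a line. drive_tool: Moves the arm, as the interface text tells. Its arguments: {"type":"object","properties":{"deltas":{"type":"array","items":{"type":"array","items":{"type":"array","items":{"type":"number"}}}},"newtons":{"type":"number"}},"required":["deltas"]}

```bash
mkdir -p pics; ls; python3 - <<'E'
from workcell import *
import cv2,numpy as np
np.set_printoptions(precision=4,suppress=True)
print(get_state())
for n in ("top","side"):
    p,d=read_camera(n); np.savez(f"pics/{n}0.npz",p=p,d=d)
    c=calibration(n); print(n,c["mtx"],c["world_from_camera"])
    cv2.imwrite(f"pics/{n}0.png",p[:,:,::-1])
E
```

```text
pics
{'clock': 0.0, 'joint_pos': array([ 1.0634,  0.314 ,  0.045 ,  1.3036, -0.    ,  1.4312]), 'qvel': array([-0.0005,  0.0008,  0.0005, -0.0007,  0.001 ,  0.0002]), 'tau': array([ -0.0015, -48.063 ,  29.8532,   0.0193,  -0.0004,   0.    ]), 'tcp_pos': array([0.2065, 0.5361, 0.2094]), 'orientation': array([-0.0003,  0.1829,  0.9831, -0.0009]), 'wrist_force': array([-0.571 ,  1.7928,  0.2801]), 'ft_torque': array([0.0692, 0.0561, 0.005 ]), 'grip_force': 0.0, 'finger_gap': 0.08516387019905271}
top [[442.9309   0.     252.4199]
 [  0.     442.9309 197.0207]
 [  0.       0.       1.    ]] [[ 0.0103  0.9944 -0.1052  0.5014]
 [-0.9999  0.0114  0.0098 -0.2525]
 [ 0.0109  0.1051  0.9944  1.0585]
 [ 0.      0.      0.      1.    ]]
side [[442.7293   0.     256.9159]
 [  0.     442.7293 187.8608]
 [  0.       0.       1.    ]] [[ 0.8839  0.3026 -0.3565  0.2963]
 [-0.4676  0.5648 -0.68   -0.8606]
 [-0.0044  0.7678  0.6407  0.6166]
 [ 0.      0.      0.      1.    ]]
```

View pics/top0.png

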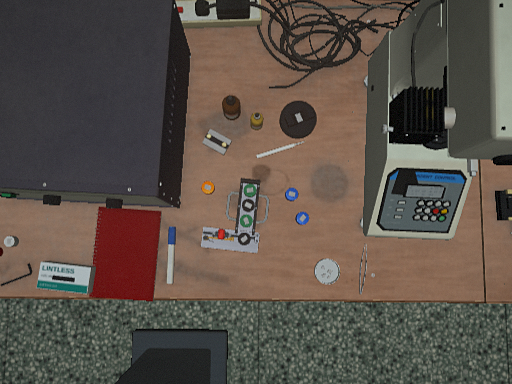

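View pics/side0.png

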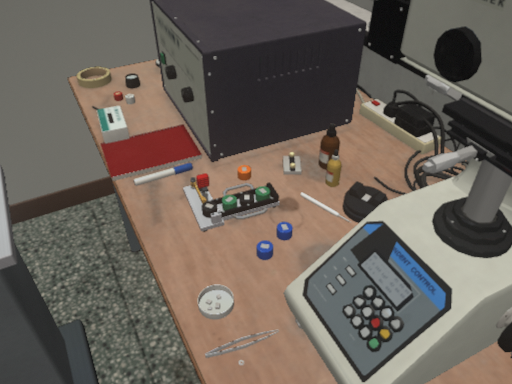

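Top view: the rack is at about (238,215), with its lane running up the image. The red grip is at (221,234), the outermost mount is black at (244,239), and the others are green (247,221), black (247,205) and green (249,190). I'll measure and zoom in next.

```bash
cat > h.py <<'E'
import cv2,numpy as np
from workcell import *
np.set_printoptions(precision=4,suppress=True)
def ray(c,uv,z):
    K=c["mtx"];T=c["world_from_camera"]
    d=np.array([(uv[0]-K[0,2])/K[0,0],-(uv[1]-K[1,2])/K[1,1],-1.])
    d=T[:3,:3]@d;o=T[:3,3]
    return o+d*(z-o[2])/d[2]
def cloud(c,d):
    K=c["mtx"];T=c["world_from_camera"];v,u=np.mgrid[:d.shape[0],:d.shape[1]]
    P=np.stack([(u-K[0,2])/K[0,0]*d,-(v-K[1,2])/K[1,1]*d,-d],-1)
    return P@T[:3,:3].T+T[:3,3]
E
python3 - <<'E'
from h import *
for n,(u,v,w,h) in (("top",(190,165,90,95)),("side",(175,150,120,90))):
    f=np.load(f"pics/{n}0.npz");p,d=f["p"],f["d"]
    c=calibration(n); P=cloud(c,d)
    cv2.imwrite(f"pics/{n}0z.png",cv2.resize(p[v:v+h,u:u+w,::-1],None,fx=6,fy=6,interpolation=cv2.INTER_CUBIC))
    hsv=cv2.cvtColor(p,cv2.COLOR_RGB2HSV)
    for nm,lo,hi,z in (("red",(0,150,80),(8,255,255),.07),("green",(50,80,40),(85,255,255),.036)):
        m=cv2.inRange(hsv,lo,hi); m2=np.zeros_like(m); m2[v:v+h,u:u+w]=m[v:v+h,u:u+w]
        k,l,s,ce=cv2.connectedComponentsWithStats(m2)
        for i in range(1,k):
            if s[i,4]>8: print(n,nm,s[i],ce[i],ray(c,ce[i],z),np.median(P[l==i],0),P[l==i][:,2].max())
    if n=="top":
        b=(abs(P[...,2])<.006); print("bench z",np.median(P[v:v+h,u:u+w,2][b[v:v+h,u:u+w]]))
        m=np.zeros(d.shape,np.uint8); m[v:v+h,u:u+w]=255*((P[v:v+h,u:u+w,2]>.009))
        k,l,s,ce=cv2.connectedComponentsWithStats(m)
        i=1+s[1:,4].argmax();print(s[i],cv2.minAreaRect(P[l==i][:,:2].astype(np.float32)*1000))
        # lane walls: dark, high z
        g=p.max(2)<60; mm=g&(l==i); print(mm.sum(),cv2.minAreaRect(P[mm][:,:2].astype(np.float32)*1000), np.percentile(P[mm][:,2],[5,50,95]))
E
```

```text
top red [218 229   7  10  63] [220.8571 233.7143] [ 0.5232 -0.1929  0.07  ] [ 0.5226 -0.1932  0.0696] 1.058526534726547
top green [244 183  12  14  98] [249.5612 189.7857] [ 0.6264 -0.2557  0.036 ] [ 0.626  -0.2566  0.0361] 0.041183998555787804
top green [240 215  13  12  92] [245.6739 220.5435] [ 0.5548 -0.2475  0.036 ] [ 0.554  -0.2482  0.0361] 1.058526534726547
bench z 0.000105176640811111
[ 201  179   68   75 2429] ((570.6217651367188, -223.97923278808594), (147.75753784179688, 170.2568359375), 84.22756958007812)
399 ((581.2294311523438, -216.86224365234375), (118.34774780273438, 152.7658233642578), 82.0245590209961) [0.023  0.0291 0.0356]
side red [175 150  26  11 194] [185.2371 153.634 ] [ 0.5192 -0.1082  0.07  ] [ 0.5413 -0.0297  0.0122] 0.6165575532402668
side red [197 174  12  14 135] [202.3926 180.2   ] [ 0.5168 -0.209   0.07  ] [ 0.5206 -0.1984  0.0614] 0.07195349283055841
side green [255 187  15  14 119] [261.8571 193.3025] [ 0.6201 -0.2643  0.036 ] [ 0.6183 -0.2628  0.0352] 0.0382910171406734
side green [222 195  15  15 126] [228.4127 202.0873] [ 0.5493 -0.2566  0.036 ] [ 0.549  -0.2559  0.0351] 0.039125541493053695
```

View pics/top0z.png

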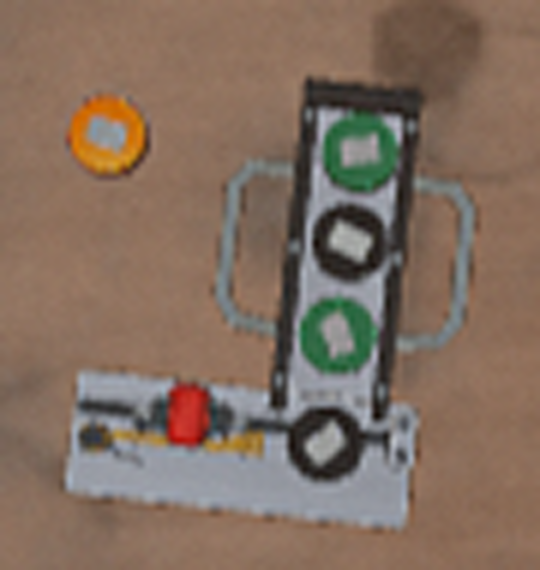

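View pics/side0z.png

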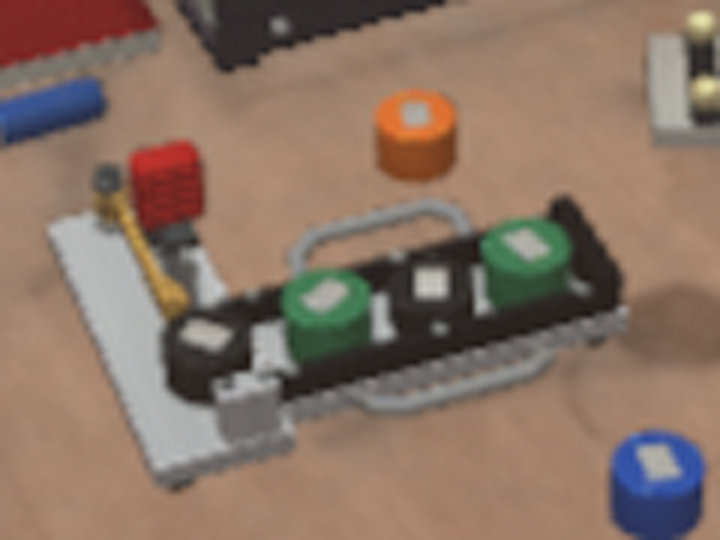

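The zooms show four upright mounts with the near black one straddling the mouth, centre at crop (325,441). The grip is at (188,413) and the sill corners are at (82,370), (65,490) and (408,525). Next I'll fit the rack frame.

```bash
cat >> h.py <<'E'
def fit(R,W):
    R=np.array(R,float);W=np.array(W,float);a=R-R.mean(0);b=W-W.mean(0)
    th=np.arctan2((a[:,0]*b[:,1]-a[:,1]*b[:,0]).sum(),(a*b).sum())
    M=np.array([[np.cos(th),-np.sin(th)],[np.sin(th),np.cos(th)]]);t=W.mean(0)-M@R.mean(0)
    return th,M,t,(W-(R@M.T+t))
E
python3 - <<'E'
from h import *
c=calibration("top")
px=lambda x,y:(190+x/6-.42,165+y/6-.42)
# rack (x,y), z, crop px
pts=[((0,99),14,(82,370)),((-34,99),14,(65,490)),((-34,-35),14,(408,525)),((3,0),26,(330,409)),((127,0),26,(361,110)),((0,56),70,(188,413)),((0,-30),36,(402,432))]
R=[p[0] for p in pts];W=[ray(c,px(*p[2]),p[1]/1000)[:2]*1000 for p in pts]
th,M,t,res=fit(R,W);print(np.degrees(th),t,"\n",res)
for nm,z,q in (("b0",33,(325,441)),("g1",36,(338,335)),("b2",31,(349,242)),("g3",36,(360,152))):
    w=ray(c,px(*q),z/1000)[:2]*1000;print(nm,w,M.T@(w-t))
s=get_state();from scipy.spatial.transform import Rotation as Ro
q=s["orientation"];T=Ro.from_quat(q[[1,2,3,0]]).as_matrix();print(T)
tgt=np.r_[M@[-55,0]+t,180]/1000
print(tgt,T.T@(tgt-s["tcp_pos"]))
E
```

```text
-6.455012681475746 [ 521.2425 -244.9201] 
 [[ 9.0991 -1.269 ]
 [-3.9337  0.5045]
 [-1.0637 -0.3122]
 [ 2.7397 -0.0356]
 [-3.4882  3.182 ]
 [-3.7015 -3.7341]
 [ 0.3483  1.6644]]
b0 [ 514.5115 -243.5707] [-6.84    0.5841]
g1 [ 555.1316 -248.0932] [34.031  0.657]
b2 [ 591.5259 -251.9103] [70.6237  0.9556]
g3 [ 626.1415 -255.7745] [105.4543   1.0075]
[[-0.9331  0.3596 -0.0008]
 [ 0.3596  0.9331 -0.0014]
 [ 0.0002 -0.0015 -1.    ]]
[ 0.4666 -0.2387  0.18  ] [-0.5213 -0.6295  0.0304]
```

Emit:
{"op": "drive_tool", "data": {
  "deltas": [
    [[255,-0.016,-0.019,0.001,0,0,-1],[255,-0.052,-0.063,0.003,0,0,-2],[255,-0.088,-0.107,0.005,0,0,-3],[255,-0.125,-0.151,0.007,0,0,-4],[255,-0.161,-0.195,0.009,0,0,-6],[255,-0.198,-0.239,0.011,0,0,-7],[255,-0.234,-0.283,0.013,0,0,-8],[255,-0.27,-0.327,0.015,0,0,-10],[255,-0.307,-0.371,0.017,0,0,-11],[255,-0.343,-0.415,0.02,0,0,-12.5],[255,-0.375,-0.453,0.022,0,0,-14],[255,-0.391,-0.472,0.023,0,0,-14.6]]
  ],
  "newtons": 40
}}

```text
clock: 1.6
tcp_pos: [0.4023, -0.0468, 0.1869]
orientation: [-0.0, 0.058, 0.998, -0.0]
wrist_force: [-0.1, 0.3, -0.3]
finger_gap: 0.0002
grip_force: 0.0
```

Emit:
{"op": "drive_tool", "data": {
  "deltas": [
    [[255,-0.02,-0.043,0.002,0,0,0],[255,-0.043,-0.092,0.004,0,0,0],[255,-0.066,-0.14,0.006,0,0,0],[255,-0.08,-0.17,0.007,0,0,0],[255,-0.086,-0.183,0.007,0,0,0],[255,-0.086,-0.183,0.007,0,0,0]]
  ]
}}

```text
clock: 2.35
tcp_pos: [0.4664, -0.2359, 0.1798]
orientation: [-0.0, 0.057, 0.998, 0.0]
wrist_force: [-0.1, -0.1, 0.3]
finger_gap: 0.0001
grip_force: 0.0
```

```bash
python3 - <<'E'
from h import *
s=get_state();c=calibration("wrist");p,d=read_camera("wrist")
np.savez("pics/w1.npz",p=p,d=d,mtx=c["mtx"],T=c["world_from_camera"])
print(s["tcp_pos"],s["orientation"],c)
cv2.imwrite("pics/w1.png",p[:,:,::-1])
E
```

```text
[ 0.4664 -0.2359  0.1798] [-0.0005  0.0569  0.9984  0.0005] {'mtx': array([[318.8495,   0.    , 253.5977],
       [  0.    , 318.8495, 195.0003],
       [  0.    ,   0.    ,   1.    ]]), 'world_from_camera': array([[ 0.1136, -0.9572, -0.2663,  0.3976],
       [ 0.9935,  0.1097,  0.0297, -0.2276],
       [ 0.0008, -0.268 ,  0.9634,  0.3422],
       [ 0.    ,  0.    ,  0.    ,  1.    ]])}
```

View pics/w1.png

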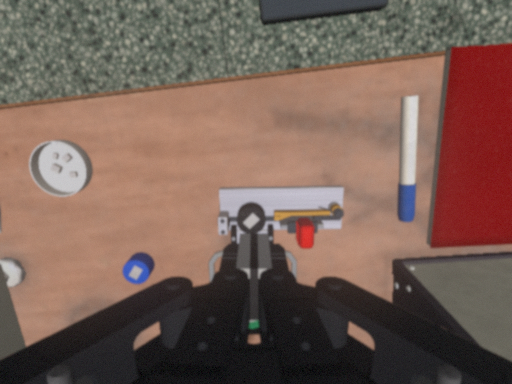

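The wrist view shows the sill from (219,188) to (343,187), the outermost black mount at about (252,217), the grip at (305,233) and the stop post at (223,224). I'll refine the positions from this view.

```bash
python3 - <<'E'
from h import *
f=np.load("pics/w1.npz");p,d=f["p"],f["d"];c=dict(mtx=f["mtx"],world_from_camera=f["T"])
u,v,w,h=205,175,150,85
cv2.imwrite("pics/w1z.png",cv2.resize(p[v:v+h,u:u+w,::-1],None,fx=5,fy=5,interpolation=cv2.INTER_CUBIC))
hsv=cv2.cvtColor(p,cv2.COLOR_RGB2HSV);P=cloud(c,d)
m=cv2.inRange(hsv,(0,150,80),(8,255,255));m[:, :280]=0;m[:,340:]=0
top=(m>0)&(P[...,2]>.066);print("grip top",P[top].mean(0),top.sum())
g=cv2.inRange(hsv,(90,10,120),(140,90,255));g[:180]=0;g[260:]=0;g[:,:210]=0;g[:,350:]=0
ys,xs=np.where(g[:205]>0);print("sill",xs.min(),xs.max(),ys.min())
q=np.array([ray(c,(a,b),.014)[:2]*1000 for a,b in ((219,187.5),(343.5,186.5))]);print(q,np.linalg.norm(q[1]-q[0]))
k=(p.max(2)<70);k[:195]=0;k[245:]=0;k[:,:232]=0;k[:,275:]=0
z=P[...,2]
for lo,hi in ((.027,.0345),):
    s=k&(z>lo)&(z<hi)
    n,l,st,ce=cv2.connectedComponentsWithStats(s.astype(np.uint8));i=1+st[1:,4].argmax();print(st[i],ce[i],np.median(P[l==i],0),P[l==i].min(0),P[l==i].max(0))
E
```

```text
grip top [ 0.5177 -0.1927  0.07  ] 289
sill 221 342 188
[[ 475.9202 -273.251 ]
 [ 489.8646 -141.9185]] 132.07069833179636
[238 206  27  28 191] [251.8848 220.6126] [ 0.5115 -0.2412  0.0316] [ 0.4957 -0.256   0.0273] [ 0.5251 -0.2292  0.0337]
```

View pics/w1z.png

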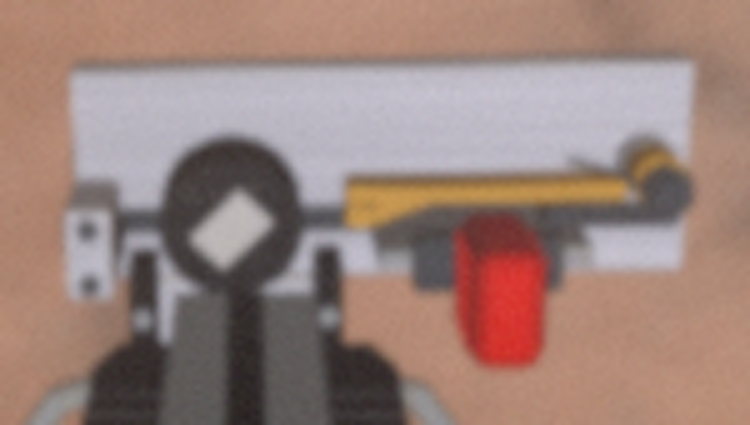

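Emit:
{"op": "drive_tool", "data": {
  "deltas": [
    [[255,0,-0.002,0.03,0,0,0],[255,0,-0.002,0.08,0,0,0],[255,0,-0.002,0.125,0,0,0],[255,0,-0.002,0.15,0,0,0],[255,0,-0.002,0.16,0,0,0],[255,0,-0.002,0.16,0,0,0]]
  ]
}}

```text
clock: 3.15
tcp_pos: [0.4664, -0.237, 0.0205]
orientation: [-0.0, 0.056, 0.998, 0.0]
wrist_force: [0.1, 0.5, 0.4]
finger_gap: 0.0001
grip_force: 0.0
```

```bash
python3 - <<'E'
from h import *
s=get_state();c=calibration("wrist");p,d=read_camera("wrist")
print(s["tcp_pos"],s["wrist_force"])
cv2.imwrite("pics/w2.png",cv2.resize(p[150:,130:380,::-1],None,fx=2.4,fy=2.4,interpolation=cv2.INTER_CUBIC))
E
```

```text
[ 0.4664 -0.237   0.0205] [0.1106 0.4573 0.4092]
```

View pics/w2.png

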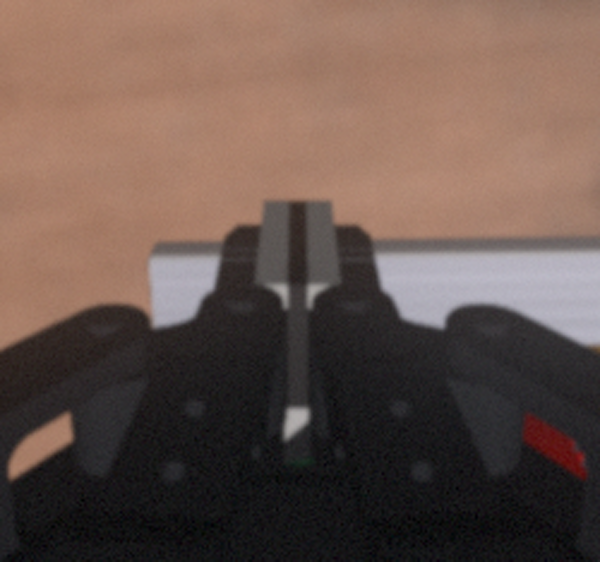

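The fingertips are in front of the sill and in line with the mount: its chip shows through the finger gap at (297,425). Pushing along the lane now.

Emit:
{"op": "drive_tool", "data": {
  "deltas": [
    [[255,-0.005,0,0,0,0,0],[255,-0.01,0,0,0,0,0],[255,-0.015,0,0,0,0,0],[255,-0.019,0,0,0,0,0],[255,-0.023,0,0,0,0,0],[255,-0.027,0,0,0,0,0],[255,-0.03,0,0,0,0,0],[255,-0.033,0,0,0,0,0],[255,-0.036,0,0,0,0,0],[255,-0.038,0,0,0,0,0],[255,-0.04,0,0,0,0,0],[255,-0.04,0,0,0,0,0]]
  ]
}}

```text
clock: 4.7
tcp_pos: [0.5064, -0.2425, 0.0203]
orientation: [0.0, 0.056, 0.998, 0.0]
wrist_force: [-0.4, 0.7, 0.3]
finger_gap: 0.0
grip_force: 0.0
```

```bash
python3 - <<'E'
from h import *
s=get_state();print(s["tcp_pos"],s["wrist_force"])
for n,(u,v,w,h) in (("top",(205,170,65,90)),("side",(175,150,120,90))):
    p,d=read_camera(n);cv2.imwrite(f"pics/{n}3.png",cv2.resize(p[v:v+h,u:u+w,::-1],None,fx=6,fy=6,interpolation=cv2.INTER_CUBIC))
a,b=[cv2.imread(f"pics/{n}3.png") for n in ("top","side")]
E
```

```text
[ 0.5064 -0.2425  0.0203] [-0.4265  0.6569  0.3351]
```

View pics/side3.png

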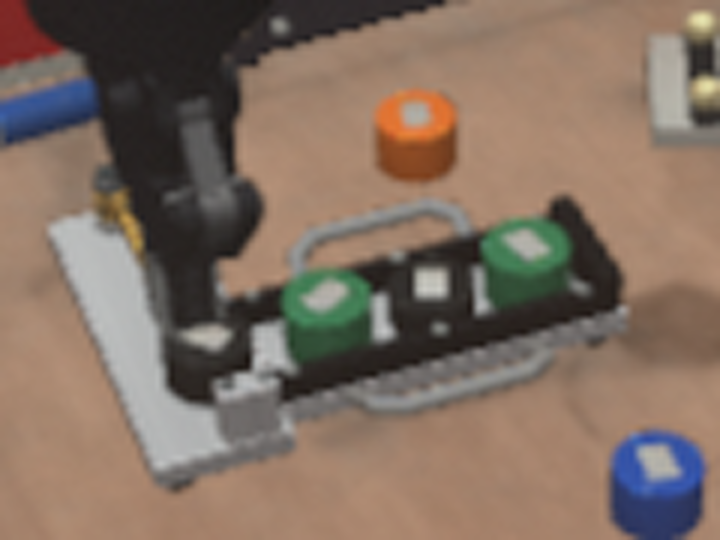

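The side view shows the mount unmoved, at about crop (208,340), with the finger appearing to overlap its top. I'll check with depth before pushing further.

```bash
python3 - <<'E'
from h import *
c=calibration("side");p,d=read_camera("side");P=cloud(c,d);np.savez("pics/side4.npz",p=p,d=d)
f=np.load("pics/side0.npz");P0=cloud(c,f["d"])
for y in range(270,400,15):
    for x in (175,195,215,235):
        v,u=150+y//6,175+x//6
        print((x,y),P[v,u]*1000//1,P0[v,u]*1000//1,p[v,u],end=" | ")
    print()
E
```

```text
(175, 270) [ 501. -256.   73.] [ 518. -206.   28.] [40 36 33] | (195, 270) [ 507. -255.   69.] [ 528. -194.   15.] [48 44 44] | (215, 270) [ 514. -251.   63.] [ 534. -196.   13.] [78 77 74] | (235, 270) [ 547. -185.    0.] [ 548. -182.   -2.] [173 139 115] | 
(175, 285) [ 501. -253.   65.] [ 515. -213.   29.] [43 38 37] | (195, 285) [ 506. -257.   66.] [ 521. -214.   27.] [44 40 38] | (215, 285) [ 514. -250.   57.] [ 532. -202.   13.] [68 66 64] | (235, 285) [ 545. -189.   -2.] [ 544. -192.    1.] [173 139 115] | 
(175, 300) [ 500. -255.   59.] [ 512. -219.   26.] [43 38 36] | (195, 300) [ 507. -253.   55.] [ 520. -215.   20.] [45 41 40] | (215, 300) [ 511. -258.   58.] [ 526. -214.   17.] [57 54 53] | (235, 300) [ 531. -226.   24.] [ 530. -228.   26.] [45 41 37] | 
(175, 315) [ 499. -255.   55.] [ 508. -230.   32.] [43 39 37] | (195, 315) [ 506. -254.   51.] [ 513. -234.   33.] [48 44 43] | (215, 315) [ 512. -255.   50.] [ 518. -236.   32.] [48 44 42] | (235, 315) [ 524. -243.   35.] [ 525. -240.   32.] [46 41 39] | 
(175, 330) [ 504. -239.   33.] [ 504. -238.   31.] [88 87 83] | (1
[... 535 characters left out ...]
[ 503. -257.   34.] [ 503. -256.   33.] [58 54 52] | (215, 360) [ 509. -258.   32.] [ 509. -259.   33.] [55 51 48] | (235, 360) [ 517. -257.   28.] [ 517. -259.   29.] [44 40 35] | 
(175, 375) [ 498. -253.   28.] [ 498. -252.   27.] [45 39 36] | (195, 375) [ 503. -256.   28.] [ 503. -256.   28.] [45 40 35] | (215, 375) [ 509. -257.   26.] [ 509. -257.   26.] [42 37 34] | (235, 375) [ 512. -270.   36.] [ 512. -270.   35.] [139 140 138] | 
(175, 390) [ 497. -252.   19.] [ 498. -251.   18.] [66 63 61] | (195, 390) [ 503. -255.   19.] [ 503. -253.   18.] [44 38 35] | (215, 390) [ 503. -270.   32.] [ 504. -270.   31.] [83 78 77] | (235, 390) [ 509. -277.   35.] [ 510. -276.   33.] [177 175 175] |
```

View pics/top3.png

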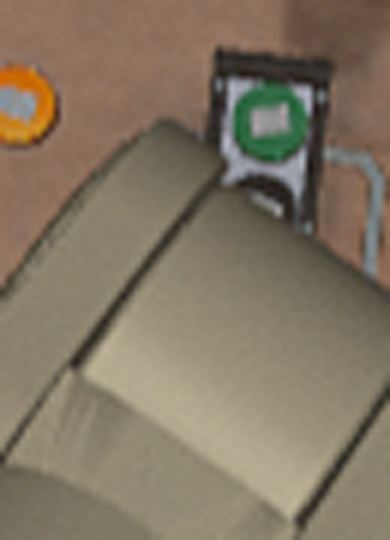

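Depth puts the visible finger end near z≈0.045, above the mount top at z 0.033, although the TCP reads 0.020. I'll check with the wrist depth.

```bash
python3 - <<'E'
from h import *
s=get_state();c=calibration("wrist");p,d=read_camera("wrist");P=cloud(c,d)
T=np.eye(3);from scipy.spatial.transform import Rotation as Ro
q=s["orientation"];R=Ro.from_quat(q[[1,2,3,0]]).as_matrix()
L=(P-s["tcp_pos"])@R*1000
print(s["tcp_pos"],s["joint_pos"],s["finger_gap"],s["wrist_force"])
for v in range(205,300,6): print(v,[(L[v,u].round().astype(int).tolist(),round(float(P[v,u,2])*1000)) for u in (236,245,253,262,270)])
c2=calibration("side");f=np.load("pics/side4.npz");P=cloud(c2,f["d"]);L=(P-s["tcp_pos"])@R*1000
near=(abs(L[...,0])<20)&(abs(L[...,1])<25)&(L[...,2]<-18)&(L[...,2]>-60)
print("side: finger pts tool frame",L[near].min(0),L[near].max(0),np.percentile(L[near],[5,50,95],axis=0))
E
```

```text
[ 0.5062 -0.2424  0.0203] [-0.5897  0.4155 -0.2969  0.8585  0.0001 -0.4767] 3.538634027076537e-05 [-0.3545 -1.2334  0.0682]
205 [([16, -9, 8], 12), ([16, -4, 8], 12), ([16, 0, 8], 13), ([16, 5, 8], 12), ([16, 10, 8], 12)]
211 [([13, -9, 8], 12), ([13, -4, 7], 13), ([13, 0, 8], 13), ([13, 5, 8], 13), ([13, 10, 8], 12)]
217 [([9, -9, 7], 13), ([10, -4, 6], 14), ([10, 0, 4], 16), ([9, 5, 9], 12), ([9, 10, 7], 13)]
223 [([8, -9, 1], 19), ([10, -4, -4], 24), ([10, 0, -5], 25), ([9, 5, -2], 23), ([6, 10, 6], 14)]
229 [([8, -9, -8], 28), ([9, -4, -11], 32), ([9, 0, -11], 31), ([10, 5, -12], 32), ([7, 9, -4], 25)]
235 [([6, -8, -12], 32), ([12, -3, -26], 46), ([12, 0, -26], 46), ([12, 4, -25], 46), ([6, 9, -11], 32)]
241 [([3, -8, -11], 31), ([12, -3, -33], 53), ([12, 0, -33], 53), ([12, 4, -33], 53), ([3, 9, -11], 32)]
247 [([8, -7, -31], 51), ([12, -3, -38], 59), ([12, 0, -38], 59), ([12, 4, -38], 58), ([8, 8, -31], 51)]
253 [([8, -7, -35], 55), ([12, -3, -45], 65), ([13, 0, -45], 65), ([12, 4, -44], 65), ([8, 8, -35], 55)]
259 [([8, -7, -41], 62), ([12, -3, -49], 69), ([12, 0, -49], 69), 
[... 154 characters left out ...]
15, -5, -64], 85), ([11, -3, -57], 78), ([11, 0, -57], 77), ([11, 4, -57], 77), ([13, 6, -60], 81)]
277 [([14, -5, -66], 86), ([13, -2, -65], 85), ([9, 0, -57], 77), ([14, 3, -65], 86), ([13, 6, -65], 85)]
283 [([13, -5, -69], 89), ([14, -2, -70], 90), ([6, 0, -57], 78), ([14, 3, -69], 89), ([13, 6, -69], 89)]
289 [([13, -5, -73], 93), ([13, -2, -72], 93), ([4, 0, -58], 78), ([13, 3, -73], 93), ([13, 6, -72], 92)]
295 [([14, -5, -76], 97), ([11, -2, -73], 93), ([1, 0, -57], 77), ([11, 3, -72], 93), ([13, 6, -76], 96)]
side: finger pts tool frame [-11.4222 -15.2949 -57.3117] [ 10.9526   6.8034 -20.8072] [[ -9.7801 -13.966  -51.5413]
 [  2.6014  -9.7885 -39.6045]
 [ 10.5753   1.7333 -23.2054]]
```

Both the wrist and the side depth agree that the physical fingertips end about 23 mm behind the reported TCP, so the fingers passed over the mount. I'll back off in front of the sill, go lower and verify.

Emit:
{"op": "drive_tool", "data": {
  "deltas": [
    [[255,0.01,0,0,0,0,0],[255,0.025,0,0,0,0,0],[255,0.038,0,0,0,0,0],[255,0.045,0,0,0,0,0],[255,0.045,0,0.004,0,0,0],[255,0.045,0,0.01,0,0,0],[255,0.045,0,0.014,0,0,0],[255,0.045,0,0.014,0,0,0]]
  ]
}}

```text
clock: 5.9
tcp_pos: [0.4614, -0.2371, 0.0056]
orientation: [-0.0, 0.056, 0.998, 0.0]
wrist_force: [0.8, 0.3, 0.3]
finger_gap: 0.0002
grip_force: 0.0
```

```bash
python3 - <<'E'
from h import *
from scipy.spatial.transform import Rotation as Ro
s=get_state();q=s["orientation"];R=Ro.from_quat(q[[1,2,3,0]]).as_matrix();print(s["tcp_pos"],s["wrist_force"])
for n in ("side","wrist"):
    c=calibration(n);p,d=read_camera(n);P=cloud(c,d);L=(P-s["tcp_pos"])@R*1000
    near=(abs(L[...,0])<12.5)&(abs(L[...,1])<13)&(L[...,2]<-14)&(L[...,2]>-60)
    z=P[...,2][near]*1000
    print(n,near.sum(),np.percentile(z,[0,1,3,5,10]))
    if n=="side":
        ys,xs=np.where(near);print(xs.min(),xs.max(),ys.max());u=(xs.min()+xs.max())//2
        for v in range(ys.max()-6,ys.max()+5): print(v,(P[v,u]*1000).round(),p[v,u])
E
```

```text
[ 0.4614 -0.2371  0.0056] [0.8425 0.2692 0.3038]
side 100 [26.4025 26.474  27.6616 29.5964 31.3946]
176 189 216
210 [ 457. -248.   48.] [44 38 36]
211 [ 456. -249.   47.] [45 39 37]
212 [ 456. -249.   44.] [44 38 36]
213 [ 456. -250.   42.] [44 38 36]
214 [ 456. -248.   38.] [46 40 38]
215 [ 455. -250.   37.] [44 38 37]
216 [ 457. -242.   27.] [87 81 76]
217 [ 463. -217.    1.] [150 125 106]
218 [ 462. -219.    0.] [169 135 112]
219 [ 462. -220.   -1.] [169 136 112]
220 [ 461. -222.   -2.] [170 137 113]
wrist 2274 [29.3121 30.6221 32.2065 33.2868 35.7632]
```

Confirmed: the tip is at z≈0.028 with the TCP at 0.0056. I'll go down 8 mm more and push.

Emit:
{"op": "drive_tool", "data": {
  "deltas": [
    [[255,0,0,0.004,0,0,0],[255,0,0,0.008,0,0,0],[255,-0.005,0,0.008,0,0,0],[255,-0.011,0,0.008,0,0,0],[255,-0.017,0,0.008,0,0,0],[255,-0.022,0,0.008,0,0,0],[255,-0.026,0,0.008,0,0,0],[255,-0.03,0,0.008,0,0,0],[255,-0.034,0,0.008,0,0,0],[255,-0.038,0,0.008,0,0,0],[255,-0.042,0,0.008,0,0,0],[255,-0.044,0,0.008,0,0,0]]
  ]
}}

```text
clock: 7.5
tcp_pos: [0.5054, -0.2424, -0.0018]
orientation: [-0.0, 0.056, 0.998, 0.0]
wrist_force: [-1.3, 0.2, 0.6]
finger_gap: -0.0
grip_force: 0.6
```

```bash
python3 - <<'E'
from h import *
s=get_state();print(s["tcp_pos"],s["wrist_force"])
u,v,w,h=175,150,120,90
p,d=read_camera("side");cv2.imwrite("pics/side5.png",cv2.resize(p[v:v+h,u:u+w,::-1],None,fx=6,fy=6,interpolation=cv2.INTER_CUBIC))
E
```

```text
[ 0.5054 -0.2424 -0.0018] [-1.3021  0.2417  0.5767]
```

View pics/side5.png

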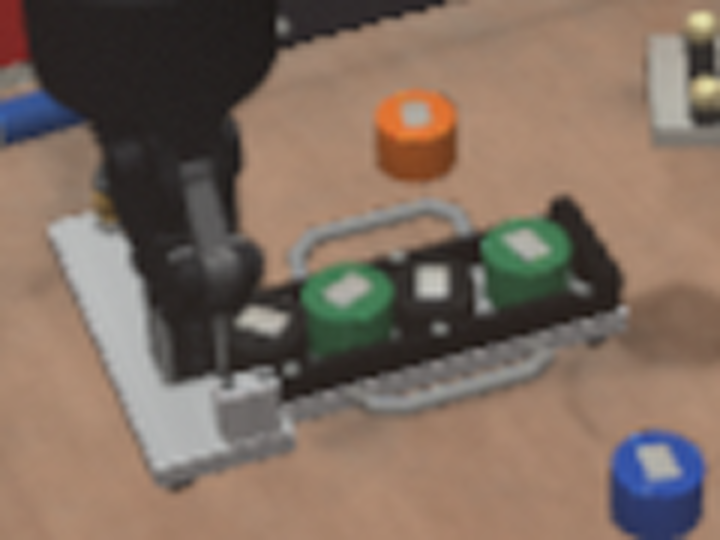

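Now the mount is in the lane at (265,320) and the first green has advanced. Continuing slowly with a check on force.

Emit:
{"op": "drive_tool", "data": {
  "deltas": [
    [[255,-0.002,0,0,0,0,0],[255,-0.004,0,0,0,0,0],[255,-0.005,0,0,0,0,0],[255,-0.006,0,0,0,0,0],[255,-0.007,0,0,0,0,0],[255,-0.007,0,0,0,0,0]]
  ]
}}

```text
clock: 8.3
tcp_pos: [0.5124, -0.2432, -0.0017]
orientation: [0.0, 0.056, 0.998, 0.0]
wrist_force: [-0.2, -0.4, 0.4]
finger_gap: 0.0001
grip_force: 0.4
```

Emit:
{"op": "drive_tool", "data": {
  "deltas": [
    [[255,-0.001,0,0,0,0,0],[255,-0.002,0,0,0,0,0],[255,-0.003,0,0,0,0,0],[255,-0.003,0,0,0,0,0]]
  ]
}}

```text
clock: 8.8
tcp_pos: [0.5128, -0.2431, -0.0019]
orientation: [-0.002, 0.057, 0.998, 0.0]
wrist_force: [-8.4, 0.0, 5.4]
finger_gap: 0.0001
grip_force: 4.2
```

```bash
python3 - <<'E'
from h import *
s=get_state();print(s["tcp_pos"],s["wrist_force"])
u,v,w,h=175,150,120,90
p,d=read_camera("side");cv2.imwrite("pics/side6.png",cv2.resize(p[v:v+h,u:u+w,::-1],None,fx=6,fy=6,interpolation=cv2.INTER_CUBIC))
hsv=cv2.cvtColor(p,cv2.COLOR_RGB2HSV);c=calibration("side");P=cloud(c,d)
m=cv2.inRange(hsv,(50,80,40),(85,255,255));m[:180]=0;m[215:]=0;m[:,:210]=0;m[:,290:]=0
k,l,st,ce=cv2.connectedComponentsWithStats(m)
th=np.radians(-6.3);X=np.array([np.cos(th),np.sin(th)]);o=np.array([.516,-.2445])
for i in range(1,k):
    if st[i,4]>20:
        t=P[(l==i)&(P[...,2]>.034)];print("green",(((t[:,:2]-o)@X).min()+((t[:,:2]-o)@X).max())/2*1000,len(t))
w=cv2.inRange(hsv,(0,0,125),(180,70,255));w[:182]=0;w[215:]=0;w[:,:205]=0;w[:,290:]=0
k,l,st,ce=cv2.connectedComponentsWithStats(w)
for i in range(1,k):
    q=P[l==i];zz=np.median(q[:,2])
    if st[i,4]>5 and zz>.027: 
        r=ray(c,ce[i],zz)[:2]; print("chip",ce[i],zz,(r-o)@X*1000,(r-o)@[-X[1],X[0]]*1000)
E
```

```text
[ 0.5128 -0.2431 -0.0019] [-8.4069  0.0238  5.4231]
green 111.90596861970504 70
green -41.989134651799894 74
chip [263.7333 189.8   ] 0.03654786544108701 113.08967481859989 -0.12702849565982866
chip [235.8485 197.0909] 0.03657121643922767 52.89211729810788 -0.3241368127636843
chip [250.     195.8261] 0.03066837778263587 82.83071595102058 -0.8378578745788821
chip [221.8519 201.9259] 0.03359748992309397 23.328863993081534 -0.4911404264853308
chip [216.4737 213.1053] 0.03598025379024772 3.0120959013969815 -29.942117453607292
```

View pics/side6.png

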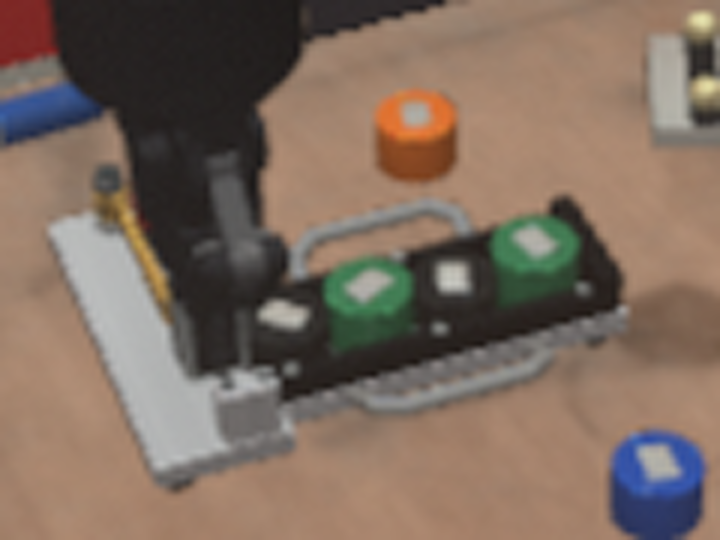

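The row is closed: chips are at rack x 23, 53, 83 and 113 mm, and the force has risen to 8 N. I'll back off, lift, and go round to the +y side of the grip.

Emit:
{"op": "drive_tool", "data": {
  "deltas": [
    [[255,0.004,0,0,0,0,0],[255,0.015,0,0,0,0,0],[255,0.025,0,-0.01,0,0,0],[255,0.025,0,-0.05,0,0,0],[255,0.025,0,-0.1,0,0,0],[255,0.022,0.04,-0.1,0,0,0],[255,0.008,0.075,-0.1,0,0,0],[255,-0.004,0.087,-0.1,0,0,0],[255,-0.004,0.087,-0.07,0,0,0],[255,-0.004,0.087,-0.035,0,0,0],[255,-0.004,0.087,-0.027,0,0,0],[255,-0.004,0.087,-0.027,0,0,0]]
  ]
}}

```text
clock: 10.35
tcp_pos: [0.5288, -0.1579, 0.0253]
orientation: [-0.0, 0.057, 0.998, 0.0]
wrist_force: [0.8, -0.6, -0.6]
finger_gap: -0.0001
grip_force: 0.0
```

```bash
python3 - <<'E'
from h import *
s=get_state();print(s["tcp_pos"],s["wrist_force"])
u,v,w,h=165,140,130,90
p,d=read_camera("side");cv2.imwrite("pics/side7.png",cv2.resize(p[v:v+h,u:u+w,::-1],None,fx=6,fy=6,interpolation=cv2.INTER_CUBIC))
E
```

```text
[ 0.5288 -0.1579  0.0253] [ 0.8047 -0.5549 -0.557 ]
```

View pics/side7.png

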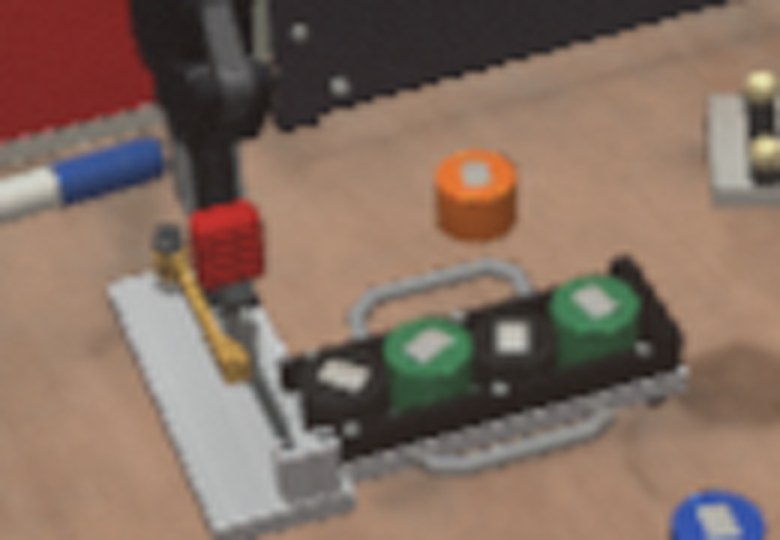

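All four mounts are upright in the lane, at crop (342,375) to (595,300), and the finger stands behind the red grip at (228,245). Pushing the gate shut.

Emit:
{"op": "drive_tool", "data": {
  "deltas": [
    [[255,0,-0.005,0,0,0,0],[255,0,-0.01,0,0,0,0],[255,0,-0.016,0,0,0,0],[255,0,-0.022,0,0,0,0],[255,0,-0.028,0,0,0,0],[255,0,-0.034,0,0,0,0],[255,0,-0.04,0,0,0,0],[255,0,-0.046,0,0,0,0],[255,0,-0.051,0,0,0,0],[255,0,-0.055,0,0,0,0],[255,0,-0.058,0,0,0,0],[255,0,-0.06,0,0,0,0]]
  ]
}}

```text
clock: 11.9
tcp_pos: [0.5235, -0.2158, 0.026]
orientation: [0.001, 0.056, 0.998, 0.002]
wrist_force: [2.7, 7.9, 4.5]
finger_gap: 0.0001
grip_force: 3.9
```

```bash
cat > g.py <<'E'
from h import *
s=get_state();print(s["clock"],s["tcp_pos"],s["wrist_force"])
th=np.radians(-6.3);X=np.array([np.cos(th),np.sin(th)]);Y=np.array([-X[1],X[0]]);o=np.array([.517,-.2446])
for n in ("side","top"):
    c=calibration(n);p,d=read_camera(n);P=cloud(c,d)
    hsv=cv2.cvtColor(p,cv2.COLOR_RGB2HSV);q=(P[...,:2]-o)
    m=(cv2.inRange(hsv,(0,150,60),(8,255,255))>0)&(P[...,2]>.045)&(P[...,2]<.08)&(abs(q@Y)<.09)&(abs(q@X)<.03)
    if m.sum(): print(n,"grip y range",np.percentile(q[m]@Y*1000,[2,50,98]),m.sum())
    w=cv2.inRange(hsv,(0,0,125),(180,70,255));k,l,st,ce=cv2.connectedComponentsWithStats(w)
    for i in range(1,k):
        z=np.median(P[l==i][:,2])
        if st[i,4]<5 or z<.027 or z>.042: continue
        r=ray(c,ce[i],z)[:2]-o
        if -.02<r@X<.13 and abs(r@Y)<.04: print(n,"chip",z,r@X*1000,r@Y*1000)
    b=(cv2.inRange(hsv,(14,120,80),(26,255,255))>0)&(P[...,2]<.04)&(P[...,2]>.018)&(abs(q@X+.01)<.03)&(q@Y>.01)&(q@Y<.1)
    if b.sum()>5:
        y=q[b]@Y;x=q[b]@X;print(n,"catch line",np.polyfit(y,x*1000,1),b.sum(),y.min()*1000)
E
python3 g.py
```

```text
11.9 [ 0.5235 -0.2158  0.026 ] [2.6794 7.9441 4.5279]
side grip y range [ 0.3656  2.9768 12.8212] 147
side chip 0.0364910893767717 112.23488035912455 0.1824680056776698
side chip 0.027179991321376218 62.68634131376116 23.636448408813475
side chip 0.03663930117337 51.863273899410615 -0.40915656736072076
side chip 0.030772906905716657 81.78410298472124 -0.9616063306325232
side chip 0.033940575641093984 22.084229687451934 -1.2956662292363863
side catch line [-23.9297 -11.5498] 56 23.32369631719248
top chip 0.03702245757456146 113.46701280811273 1.3779838553399815
top chip 0.030942655402596886 83.87006033602775 0.07279769376695995
```

Emit:
{"op": "drive_tool", "data": {
  "deltas": [
    [[255,0,-0.003,0,0,0,0],[255,0,-0.006,0,0,0,0],[255,0,-0.009,0,0,0,0],[255,0,-0.011,0,0,0,0],[255,0,-0.012,0,0,0,0],[255,0,-0.013,0,0,0,0],[255,0,-0.013,0,0,0,0]]
  ]
}}

```text
clock: 12.88
tcp_pos: [0.5224, -0.2261, 0.0261]
orientation: [0.002, 0.055, 0.998, 0.004]
wrist_force: [5.9, 15.5, 6.7]
finger_gap: -0.0001
grip_force: 7.8
```

```bash
python3 g.py
```

```text
12.875 [ 0.5224 -0.2261  0.0261] [ 5.8836 15.481   6.7258]
side grip y range [-9.7103 -6.79    2.5938] 152
side chip 0.036501316831651254 112.23022530378475 0.1712420365792949
side chip 0.036597475161014636 51.87796175344238 -0.36327798658290456
side chip 0.030594295946187233 81.85531999007719 -0.7678200318421672
side chip 0.033629091865727156 22.177184654325053 -0.9560590134643521
side catch line [-60.9573  -8.123 ] 51 23.411515192760014
top chip 0.03681214883787565 113.49339086867192 1.3802335980609068
```

Emit:
{"op": "drive_tool", "data": {
  "deltas": [
    [[255,0,-0.002,0,0,0,0],[255,0,-0.004,0,0,0,0],[255,0,-0.005,0,0,0,0],[255,0,-0.005,0,0,0,0]]
  ]
}}

```text
clock: 13.48
tcp_pos: [0.5223, -0.2264, 0.0262]
orientation: [0.002, 0.053, 0.999, 0.008]
wrist_force: [7.2, 28.6, 12.5]
finger_gap: 0.0
grip_force: 14.8
```

```bash
python3 g.py | grep -E "^1|grip|catch"; python3 - <<'E'
from h import *
th=np.radians(-6.3);X=np.array([np.cos(th),np.sin(th)]);Y=np.array([-X[1],X[0]]);o=np.array([.517,-.2446])
c=calibration("side");f=np.load("pics/side0.npz");p=f["p"];P=cloud(c,f["d"]);hsv=cv2.cvtColor(p,cv2.COLOR_RGB2HSV);q=P[...,:2]-o
b=(cv2.inRange(hsv,(14,120,80),(26,255,255))>0)&(P[...,2]<.04)&(P[...,2]>.018)&(abs(q@X+.01)<.03)&(q@Y>.01)&(q@Y<.1)
y=q[b]@Y;x=q[b]@X;print("start",np.polyfit(y,x*1000,1),b.sum(),y.min()*1000)
E
```

```text
13.475 [ 0.5223 -0.2264  0.0262] [ 7.207  28.6101 12.4839]
side grip y range [-9.6121 -6.8134  1.3717] 156
side catch line [-58.5962  -8.2051] 51 22.98873908927636
start [-79.0507  -6.3808] 62 23.227124515791036
```

The gate is against its hard stop: 28 N and no further travel. I'll back off, lift and check the catch with nothing in the way.

Emit:
{"op": "drive_tool", "data": {
  "deltas": [
    [[255,0,0.006,0,0,0,0],[255,0,0.02,0,0,0,0],[255,0,0.03,0,0,0,0],[255,0,0.03,-0.03,0,0,0],[255,0,0.03,-0.08,0,0,0],[255,0.03,0.06,-0.12,0,0,0],[255,0.05,0.11,-0.14,0,0,0],[255,0.06,0.16,-0.14,0,0,0],[255,0.06,0.21,-0.14,0,0,0],[255,0.06,0.24,-0.14,0,0,0],[255,0.06,0.25,-0.14,0,0,0],[255,0.06,0.25,-0.14,0,0,0]]
  ]
}}

```text
clock: 15.08
tcp_pos: [0.4887, 0.0201, 0.1651]
orientation: [-0.0, 0.056, 0.998, -0.0]
wrist_force: [0.5, -0.1, -0.4]
finger_gap: -0.0
grip_force: 0.0
```

```bash
python3 g.py; python3 - <<'E'
from h import *
f=np.load("pics/side0.npz");p,d=read_camera("side")
c=calibration("side");P=cloud(c,d);P0=cloud(c,f["d"])
def blob(p,P,lo,hi):
    hsv=cv2.cvtColor(p,cv2.COLOR_RGB2HSV);m=cv2.inRange(hsv,lo,hi);return m
# catch pixels start vs now
a=blob(f["p"],P0,(14,120,80),(26,255,255));b=blob(p,P,(14,120,80),(26,255,255))
sl=np.s_[165:210,180:215];print("catch px",(a[sl]>0).sum(),(b[sl]>0).sum(),"common",((a[sl]>0)&(b[sl]>0)).sum())
# dish/marker/scriber: changed pixels
df=(cv2.absdiff(p,f["p"]).max(2)>60)
for n,s in (("dish",np.s_[280:325,190:240]),("marker",np.s_[160:190,130:196]),("scriber",np.s_[190:225,296:345])): print(n,df[s].sum())
E
```

```text
15.075 [0.4887 0.0201 0.1651] [ 0.5102 -0.07   -0.396 ]
side grip y range [-9.756  -6.9527  1.2666] 148
side chip 0.03690755387544864 112.04532535142884 -0.2746562395781018
side chip 0.03648319358281871 51.9180935050616 -0.23792354035597196
side chip 0.030664300675369183 81.82740721705244 -0.8437725792207836
side chip 0.03369906822527069 22.156301864601552 -1.0323534419829283
side catch line [-58.5461  -8.2497] 52 21.342592029014007
top grip y range [-6.9988 -0.8621  5.6315] 58
top chip 0.03670300172817731 113.5341957699277 0.7879834757622067
top chip 0.03006341965117665 83.21485576367368 0.39371738952988067
top chip 0.035670777637892614 53.419496395317275 1.2402625959247726
top chip 0.03299854655957413 22.94919789067322 0.739205296781058
top catch line [-69.5204  -5.0613] 29 25.249121608680298
catch px 64 54 common 51
dish 0
marker 0
scriber 0
```

```bash
python3 - <<'E'
from h import *
th=np.radians(-6.3);X=np.array([np.cos(th),np.sin(th)]);Y=np.array([-X[1],X[0]]);o=np.array([.517,-.2446])
for n,sl in (("side",(165,210,180,215)),("top",(228,245,198,240))):
    c=calibration(n);f=np.load(f"pics/{n}0.npz");p1=read_camera(n)[0]
    for nm,p in (("start",f["p"]),("now",p1)):
        b=cv2.inRange(cv2.cvtColor(p,cv2.COLOR_RGB2HSV),(14,110,70),(28,255,255))
        b[:sl[0]]=0;b[sl[1]:]=0;b[:,:sl[2]]=0;b[:,sl[3]:]=0
        v,u=np.where(b>0)
        q=np.array([ray(c,(a,e),.027)[:2]-o for a,e in zip(u,v)]);y=q@Y*1000;x=q@X*1000
        g=(y>20)&(y<80);bins=[(int(k),round(float(x[(y>=k)&(y<k+8)].mean()),1),int(((y>=k)&(y<k+8)).sum())) for k in range(20,80,8) if ((y>=k)&(y<k+8)).any()]
        print(n,nm,g.sum(),np.polyfit(y[g],x[g],1),bins)
E
```

```text
side start 58 [-0.0738 -6.3567] [(20, -8.4, 10), (28, -7.8, 11), (36, -9.8, 8), (44, -11.4, 5), (52, -10.3, 6), (60, -10.5, 7), (68, -10.9, 7), (76, -13.3, 10)]
side now 46 [-0.0697 -7.2364] [(20, -10.2, 6), (28, -8.4, 9), (36, -9.8, 8), (44, -11.4, 5), (52, -11.3, 4), (60, -11.2, 5), (68, -11.8, 5), (76, -13.9, 9)]
top start 30 [-0.0688 -4.653 ] [(20, -5.9, 5), (28, -6.3, 8), (36, -8.6, 6), (44, -9.0, 2), (60, -9.6, 4), (68, -8.6, 3), (76, -10.1, 5)]
top now 32 [-0.0781 -4.384 ] [(20, -5.9, 5), (28, -6.3, 8), (36, -8.6, 6), (44, -9.3, 2), (52, -8.9, 3), (60, -9.9, 4), (68, -8.7, 2), (76, -9.6, 4)]
```

The catch is back at rest: the nose bins in the top view match the start exactly. The gate is at its stop, and the mounts are at x 22, 52, 82 and 112 mm. Handing in.

```bash
python3 -c "
from workcell import *
print(hand_in())"
```

```text
the job is handed in; nothing more can be done
None
```

The job is handed in: by my last camera measurements all four mounts stand closed up in the lane, the gate is at its hard stop with the catch back in, and the dish, marker and scriber have not moved, but I viewed 12 pictures, two over the limit of 10.

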